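Load the ratchet glue press

TASK

Get the glued wooden box into the drop press: raise the press head by its handle, click by click, until it bears firmly on the rubber stop, and let it hang on its pawl. Slide the box along the channel, under the head, fully home against the backstop. Then press the pawl's paddle and keep it pressed until the head has sunk onto the box, and let go; do not strain the stop or the paddle, and leave the things around undisturbed.

Things in the scene. Friction and masses are not known exactly. Their poses are not given: they have to be found in the camera images.
- stand: Fixed grey laminated base of the press, 200 (x) by 430 (y) by 20 mm. Axes: z up, y along the box channel (+y is the loading end), x from the channel to the post. Origin at table height; the board spans x -90..110, y -225..205 mm.
- backstop (a point): Foot of the backstop's face in the channel, at the stand's x=-35, y=-145, z=20 mm. The channel runs from it to +y, floor at z=20, 64 mm wide between wooden fences (14 mm high, 8 mm thick) centred on x=-35; the backstop is 30 mm high.
- head: Sliding press head, 0.6 kg, grey and steel: a sleeve on the post (44 x 34 mm, top at z=130 of its frame), an 18 mm wide arm over the channel, a stem and a square foot. It moves straight up and down; its frame is the stand's when it is fully down, where it always starts. A damper slows it: lifting at 20 mm/s costs 3 N more; with the pawl held off it sinks at about 40 mm/s.
- rack (a point): Top of the toothed bar on the sleeve's -y side, moves with the head (at the stand's x=75, y=-93, z=145 mm when down). Teeth are 12 mm apart. Lifted, the head clicks past the pawl (a click adds about 5 to 8 N to the 6 N weight) and hangs on it at rises of 12, 24, 36, 48, 60, 72 or 84 mm; let go, it drops back up to one tooth.
- handle (a point): Centre of the wooden handle block on the head's arm, right above the foot: 50 mm along the stand's x, 22 mm along y (grip it across y, from above), 36 mm high. The arm's top is 25 mm below this centre. The post stands 110 mm away in +x and reaches 280 mm above the table.
- foot (a point): Centre of the underside of the head's square steel foot (50 x 50 mm). At the stand's x=-35, y=-70 mm; 25 mm above the table when down, 65 mm when it rests on the box.
- post: Fixed steel post, 26 x 18 mm, 260 mm high, origin at its foot (stand's x=75, y=-70, z=20 mm). A steel stop collar with a rubber buffer under it is clamped on it at a height that is not given and always differs: the sleeve meets the rubber at a rise of 62 to 92 mm. The rubber gives 1 mm per 8 N; bear on it with 5 to 15 N, over 25 N strains it.
- pawl: Pawl, a steel bell crank; origin on its pivot (axis along the stand's x) at the stand's x=75, y=-111, z=82.5 mm. Its nose points up to the teeth, its tail 83 mm to -y. A spring holds it in. Pressing the tail down about 10 mm at the paddle clears the teeth, the end stop comes at about 24 mm. This takes 3 to 6 N; over 20 N strains it.
- paddle (a point): Centre of the top face of the square wooden thumb paddle (26 x 26 mm, 8 mm thick) at the end of the pawl's tail, 85 mm to -y of the pivot, 88 mm above the table when at rest. Press it straight down from above.
- box: The work: a lidded wooden box, 60 (x) by 170 (y) by 45 mm high, 0.2 to 0.4 kg, loose in the channel with 2 mm of play on each side, at its loading end. Origin at the centre of its underside; axes as the stand's. It slides along the channel to -y.
- box_center (a point): Centre of the box, half-way up (22.5 mm above the channel floor). Home against the backstop it is at the stand's y=-60 mm; the end to push is 85 mm to +y of it.
- mug: Bystander: white mug, 80 mm wide, 95 mm high, origin under its centre.
- jar: Bystander: glass jar with a steel lid, 70 mm wide, 100 mm high, origin under its centre.
- clock: Bystander: grey felt-covered clock shaped like a little house, 60 x 75 mm, 130 mm high, origin under its centre.
- spool: Bystander: empty wooden spool, 50 mm wide, 55 mm high, origin under its centre.
There are look-alikes about, which are no part of the job. There is more than one size of the box; the job needs the middle-sized.

How it is judged:
By the outcome, as a careful person would: the job done as asked, in the order asked, and still so for the second after the job is handed in, with the robot touching nothing.
It also fails if it takes over 72 s, if anything falls off the work surface, if the arm or the gripper's body presses on something with over 40 N, if the wrist force passes 120 N, or if a joint passes its speed limit or range.

ROBOT

A 6-joint arm with a two-finger parallel gripper is mounted at the origin on the work surface. World frame = base frame: x ahead of the robot, y to its left, z up, the work surface at z = 0. Lengths are in mm, angles in degrees, forces in N, time in s.
With the tool pointing down it reaches from about 300 to 850 mm from the base axis. Payload 4.2 kg.
Tool frame: the origin (TCP) lies midway between the tips of the shut fingers; the grasp point (between the pads) lies 19 mm behind it (env.tcp_to_grasp is the distance from the TCP to the grasp point, in mm); z points along the fingers, x is the direction in which the jaws open and shut, and the axes are right-handed (so a half turn about z gives the same grasp; the last joint's range is limited). The gripper opens to 91 mm and grips with 3 to 60 N. Pads are 32 mm wide; open, the fingers measure 118 mm over their backs; the gripper's body (76 mm by 178 mm) begins 60 mm behind the grasp point.
Start: joints at [73.167, 18.312, 89.639, -0, 72.044, -1.146], TCP at [155.477, 553.597, 213.976] pointing down, gripper open.
Joint ranges: [-177.97, 177.97], [-48.28, 115.42], [12.27, 149.76], [-77.06, 257.06], [2.81, 150.46], [-146.56, 146.56]. Speed limits (degrees/s): [147.25, 147.25, 180, 180, 180, 180].

INTERFACE

Orientations are given as [roll, pitch, yaw] about the fixed x, y, z axes, in that order (R = Rz(yaw) Ry(pitch) Rx(roll)).
In Python, from workcell import env gives the robot as it stands.
- The arm moves only by the tool drive_tool, never from a script. Its argument "motion" is a list of rows, each a list of 2 entries, a list of its own where there are three numbers: the shift along the world's x, y, z in m, then the turn, a rotation vector about the world's x, y, z in rad. In form: [[[dx, dy, dz], [wx, wy, wz]], ...]. A call has exactly 10 rows; each row shifts and turns the commanded pose from where the row before left it; what a row does not reach is not made up. A row lasts 1/12 s, in which the tool goes at most 41.7 mm and 7.16 degrees, less where a joint would pass 70% of its speed; a pose out of reach is approached as far as the arm can. A call is refused whole if a number of a shift passes 0.0417 or a number of a turn 0.125, either way. A call with a gripper value outside its range is refused whole. "claw" is the opening, from 0 (shut) to 1 (fully open), set as the call begins (left out, the last holds). The fingers move at their own pace and stop on an object; "force" is the grip in N (left out, the last holds). Time passes only in rows, so rows that do not move let the fingers close, or fill a call up. It gives the time, the measured TCP pose, the force and the opening at its end, in the units of the state.
- env.state(): the state, without advancing time (a new reading comes with each control period).
- env.grab_frame(name): name is "side" or "top" or "wrist"; returns the picture (420x560x3 uint8, red, green, blue); there is no depth.
- env.camera_params(name): a dict with "fov_y" (degrees; the focal length in pixels is half the picture's height over the tangent of half this angle, whatever the lens; pixels are square), "cx", "cy" (the principal point, pixels), "pose" (4x4, takes a point from camera to world coordinates). Camera axes: x right, y down, z forward; pixel columns grow to the right and rows downward; lengths in mm; the calibration is good to about 2 mm. A picture is of the moment at which its call begins: read the wrist's pose just before it. camera_params takes no time and is no camera call; for the wrist camera it gives the pose at the moment of the call.
- env.job_done(): hands the job in, once; it reports no verdict.
The state is a dict: "time_s": time; "qpos": joint angles; "qvel": joint speeds; "effort": joint torques, N m; "ee_pos": TCP position; "ee_rot": TCP orientation; "force": force on the tool from outside, world axes, zero at the start; "torque": the same for the moment, N m; "gripper_width": finger opening in mm.
Only numpy, scipy, OpenCV 4.12 (cv2) and the standard library are available. Lean on these libraries where they do the work, as an engineer would, in place of code of your own. Each camera call takes 0.05 s, during which the arm holds its last target.

## Working session

There is one attempt and no reset: what is moved stays moved. The work goes in short steps, Python scripts to look and compute and a tool call to move; the robot and the scene stay as the last step left them, time stands still between calls to the robot, and variables do not carry over. Pictures are saved under pics/ and viewed, and the job is handed in when it is done.

Besides the shell and the picture viewer there is one more tool, called after "Emit:" as name([rows], argument=value, ...), one row to a line, values as JSON. drive_tool: Moves the arm, as the interface text tells. Its arguments: {"type":"object","properties":{"motion":{"type":"array","items":{"type":"array"}},"claw":{"type":"number"},"force":{"type":"number"}},"required":["motion"]}

```bash
mkdir -p pics; ls; python3 - <<'E'
from workcell import env
import cv2,json
for n in("side","top","wrist"):
    p=env.camera_params(n);print(n,p)
    f=env.grab_frame(n);cv2.imwrite(f"pics/{n}0.png",f[:,:,::-1])
print(env.state())
E
```

```text
pics
side {'fov_y': 49.65398691589537, 'cx': 281.56962039672703, 'cy': 218.18149722696427, 'pose': array([[ 7.85585926e-01, -4.14283857e-01,  4.59590730e-01,
        -2.59252996e+02],
       [-6.18446519e-01, -5.49085714e-01,  5.62164373e-01,
        -7.96344133e+02],
       [ 1.94590789e-02, -7.25860706e-01, -6.87566418e-01,
         1.21880225e+03],
       [ 0.00000000e+00,  0.00000000e+00,  0.00000000e+00,
         1.00000000e+00]])}
top {'fov_y': 44.45153798132324, 'cx': 284.0705839454107, 'cy': 217.96572933667088, 'pose': array([[ 1.36220263e-02, -9.95507196e-01,  9.37009265e-02,
         3.60712648e+02],
       [-9.99852098e-01, -1.25774171e-02,  1.17298986e-02,
         1.11634290e+02],
       [-1.04986829e-02, -9.38468529e-02, -9.95531288e-01,
         1.59893462e+03],
       [ 0.00000000e+00,  0.00000000e+00,  0.00000000e+00,
         1.00000000e+00]])}
wrist {'fov_y': 62.8834536384369, 'cx': 281.46418759791754, 'cy': 211.3513282422757, 'pose': array([[ 2.71062890e-01,  9.30996973e-01,  2.44478109e-01,
         8.72184700e+01],
       [ 9.62559597e-01, -2.61650320e-01, -7.08
[... 160 characters left out ...]
+00,  0.00000000e+00,
         1.00000000e+00]])}
{'time_s': 0.15, 'qpos': array([ 7.31674131e+01,  1.83416987e+01,  8.96914857e+01, -1.71280213e-03,
        7.20429005e+01, -1.14519092e+00]), 'qvel': array([ 0.04032185, -0.10073731, -0.20248604, -0.15394515, -0.0306827 ,
        0.00397053]), 'effort': array([-5.39594457e-04, -4.12778413e+01, -2.32154632e+01,  7.25965714e-02,
        4.32524714e-02, -1.01559840e-04]), 'ee_pos': array([155.36299771, 553.21157126, 213.32103714]), 'ee_rot': array([1.79999892e+02, 7.61022476e-02, 7.43131331e+01]), 'force': array([-0.40426858, -0.35913769,  0.30669057]), 'torque': array([-0.00313963, -0.01638428,  0.01574366]), 'gripper_width': 91.0193067592669}
```

View pics/side0.png

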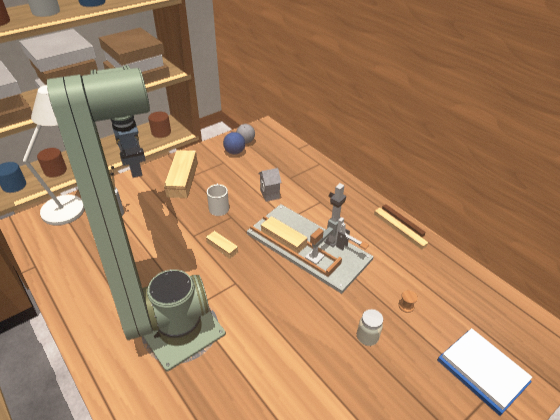

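View pics/top0.png

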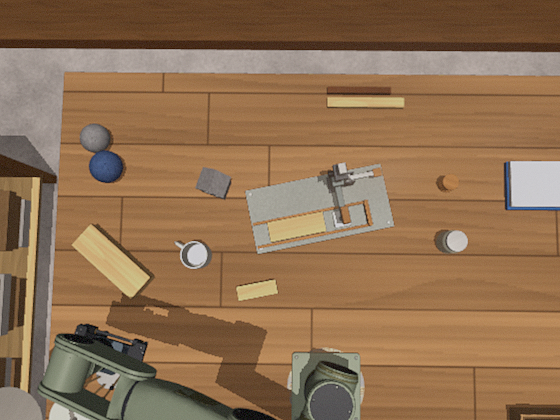

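View pics/wrist0.png

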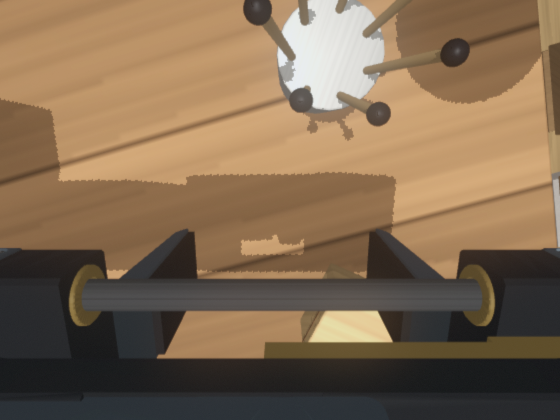

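```bash
python3 - <<'E'
import cv2
t=cv2.imread('pics/top0.png');c=t[150:265,235:405];cv2.imwrite('pics/topc.png',cv2.resize(c,None,fx=4.7,fy=4.7,interpolation=cv2.INTER_CUBIC))
t=cv2.imread('pics/side0.png');c=t[175:295,240:385];cv2.imwrite('pics/sidec.png',cv2.resize(c,None,fx=5,fy=5,interpolation=cv2.INTER_CUBIC))
E
```

```text
(no output)
```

View pics/topc.png

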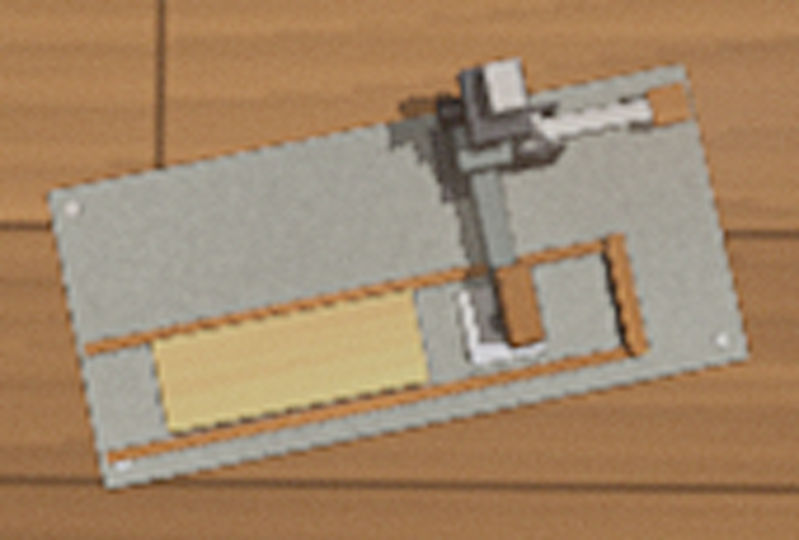

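View pics/sidec.png

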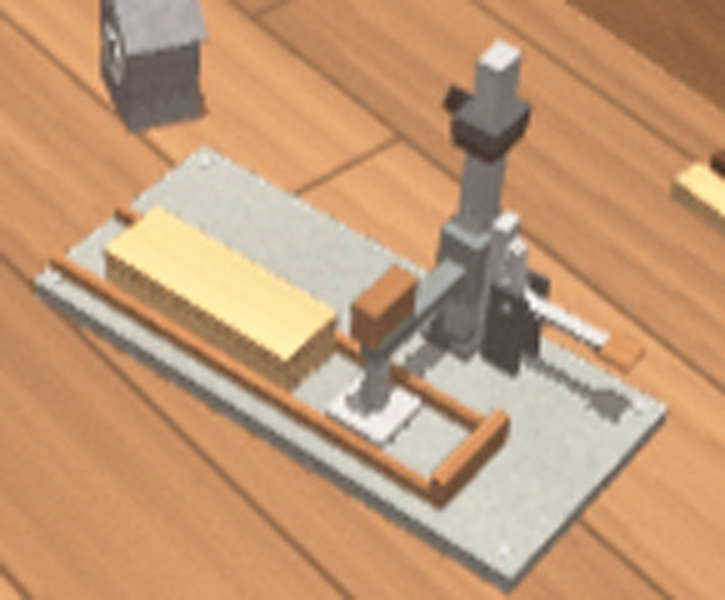

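```bash
cat > h.py <<'E'
import numpy as np, cv2
from scipy.optimize import least_squares
from workcell import env
def cam(n):
    p=env.camera_params(n);f=210/np.tan(np.radians(p['fov_y']/2));return p,f
C={n:cam(n) for n in('side','top')}
def proj(n,X,c=None):
    p,f=c or C[n];T=np.linalg.inv(p['pose']);q=T[:3,:3]@np.asarray(X,float)+T[:3,3]
    return np.array([p['cx']+f*q[0]/q[2],p['cy']+f*q[1]/q[2]])
def S2W(s,X):
    a=s[2];x,y,z=X;return np.array([s[0]+x*np.cos(a)-y*np.sin(a),s[1]+x*np.sin(a)+y*np.cos(a),z])
E
cat > fit.py <<'E'
from h import *
t=lambda u,v:(235+u/4.7,150+v/4.7); d=lambda u,v:(240+u/5,175+v/5)
obs=[('top',(110,205,20),t(50,193)),('top',(110,-225,20),t(685,65)),('top',(-90,-225,20),t(748,355)),('top',(-90,205,20),t(107,487)),
('side',(110,205,20),d(203,148)),('side',(110,-225,20),d(666,408)),('side',(-90,-225,20),d(510,578)),('side',(-90,205,20),d(38,280)),
('top',(75,-196,88),t(672,103)),('side',(75,-196,88),d(622,350)),('top',(75,-70,280),t(505,85)),('side',(75,-70,280),d(499,53))]
def r(s): return np.concatenate([proj(n,S2W(s[:3],X))-uv for n,X,uv in obs])
o=least_squares(r,[480,60,0.1],loss='soft_l1');s=o.x;print(s[:2],np.degrees(s[2]));print(r(s).reshape(-1,2).round(1))
# handle top z
def rh(q):return np.concatenate([proj('top',S2W(s,q))-t(519,303),proj('side',S2W(s,q))-d(384,295)])
o=least_squares(rh,[-35,-70,150]);print('handle top',o.x,o.fun)
def rb(q): # box +y,-y mid top edges in top view
    return np.concatenate([proj('top',S2W(s,(q[0],q[1]+85,65)))-t(163,387),proj('top',S2W(s,(q[0],q[1]-85,65)))-t(421,338),proj('side',S2W(s,(q[0]+30,q[1]+85,65)))-d(155,210),proj('side',S2W(s,(q[0]-30,q[1]-85,65)))-d(286,360)])
o=least_squares(rb,[-35,100]);print('box',o.x,o.fun.round(1))
for q in [(-35,-70,0),(75,-196,88),(75,-111,82)]: print(q,S2W(s,q))
np.save('s.npy',s)
E
python3 fit.py
```

```text
[528.06055491  28.75013104] 12.199841967403962
[[-0.5 -0.2]
 [-0.1 -0.3]
 [ 0.5  0.8]
 [-0.2  0.5]
 [ 0.2 -1.1]
 [ 0.9 -0.5]
 [ 0.5  0. ]
 [-1.  -0.5]
 [-0.3  0.4]
 [ 0.3 -0.4]
 [ 0.4  0.3]
 [ 0.5  0.3]]
handle top [-33.58882313 -68.73972343 139.20297582] [-0.15273704  0.19864262  0.29236744 -0.03032354]
box [-36.8057802   70.38930026] [-0.2  0.7  0.5 -0.1  0.3 -1.   0.1 -0.1]
(-35, -70, 0) [508.64352525 -47.06529588   0.        ]
(75, -196, 88) [ 642.7859224  -146.97434094   88.        ]
(75, -111, 82) [624.82354386 -63.89394038  82.        ]
```

Three boxes are visible in the top view: a large one at (110,260), a small one at (257,290), and one in the channel at (297,226). Only the one in the channel fits the 60×170 mm footprint (residuals under 1 px), and the enlarged crop confirms it. I'll go to the handle.

Emit:
drive_tool([
  [[0.0177, -0.03, 0], [0, 0, 0.0243]],
  [[0.0177, -0.03, 0], [0, 0, 0.0243]],
  [[0.0177, -0.03, 0], [0, 0, 0.0243]],
  [[0.0177, -0.03, 0], [0, 0, 0.0243]],
  [[0.0177, -0.03, 0], [0, 0, 0.0243]],
  [[0.0177, -0.03, 0], [0, 0, 0.0243]],
  [[0.0177, -0.03, 0], [0, 0, 0.0243]],
  [[0.0177, -0.03, 0], [0, 0, 0.0243]],
  [[0.0177, -0.03, 0], [0, 0, 0.0243]],
  [[0.0177, -0.03, 0], [0, 0, 0.0243]],
], claw=0.7, force=30)

```text
time_s: 0.98
ee_pos: [332.8, 252.0, 213.9]
ee_rot: [180.0, -0.0, 88.3]
force: [0.3, -0.1, 0.7]
gripper_width: 64.1
```

Emit:
drive_tool([
  [[0.0177, -0.03, 0], [0, 0, 0.0243]],
  [[0.0177, -0.03, 0], [0, 0, 0.0243]],
  [[0.0177, -0.03, 0], [0, 0, 0.0243]],
  [[0.0177, -0.03, 0], [0, 0, 0.0243]],
  [[0.0177, -0.03, 0], [0, 0, 0.0243]],
  [[0.0177, -0.03, 0], [0, 0, 0.0243]],
  [[0.0177, -0.03, 0], [0, 0, 0.0243]],
  [[0.0177, -0.03, 0], [0, 0, 0.0243]],
  [[0.0177, -0.03, 0], [0, 0, 0.0243]],
  [[0.0177, -0.03, 0], [0, 0, 0.0243]],
])

```text
time_s: 1.82
ee_pos: [509.9, -48.1, 213.8]
ee_rot: [-180.0, -0.0, 102.2]
force: [0.1, -0.4, 0.0]
gripper_width: 63.9
```

```bash
python3 - <<'E'
from h import *
s=np.load('s.npy')
p,f=cam('wrist');im=env.grab_frame('wrist')[:,:,::-1].copy();cv2.imwrite('pics/w1.png',im)
c=(p,f)
for q in [(-35+a*25,-70+b*11,139) for a in(-1,1) for b in(-1,1)]+[(-35,-145,50),(62,-209,88),(88,-209,88),(62,-183,88),(88,-183,88),(-67,-145,20),(-3,-145,20)]:
    u=proj('',S2W(s,q),c);print(q,u.round(1));cv2.drawMarker(im,tuple(int(round(x)) for x in u),(0,0,255),0,10)
cv2.imwrite('pics/w1m.png',im)
E
```

```text
(-60, -81, 139) [269.7 185.5]
(-60, -59, 139) [300.1 185.4]
(-10, -81, 139) [270.3 250.2]
(-10, -59, 139) [299.2 250.2]
(-35, -145, 50) [208.5 194.1]
(62, -209, 88) [139.1 301.5]
(88, -209, 88) [141.9 325.5]
(62, -183, 88) [166.2 301.5]
(88, -183, 88) [168.5 325.4]
(-67, -145, 20) [212.6 158.5]
(-3, -145, 20) [215.6 217. ]
```

View pics/w1m.png

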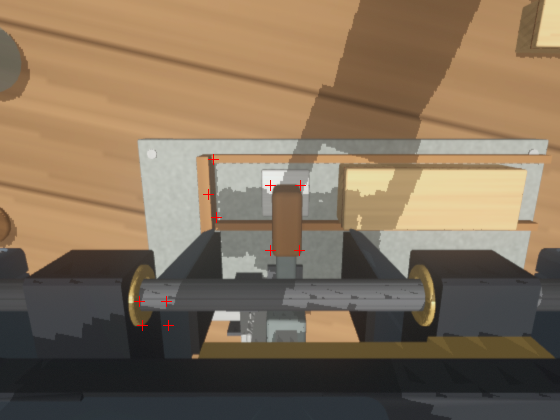

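Emit:
drive_tool([
  [[-0.001, 0.0025, -0.0107], [0, 0, 0]],
  [[0, 0, -0.0107], [0, 0, 0]],
  [[0, 0, -0.0107], [0, 0, 0]],
  [[0, 0, -0.0107], [0, 0, 0]],
  [[0, 0, -0.0107], [0, 0, 0]],
  [[0, 0, -0.0107], [0, 0, 0]],
  [[0, 0, -0.0107], [0, 0, 0]],
  [[0, 0, -0.0107], [0, 0, 0]],
  [[0, 0, -0.0107], [0, 0, 0]],
  [[0, 0, -0.0107], [0, 0, 0]],
])

```text
time_s: 2.7
ee_pos: [508.2, -43.7, 106.3]
ee_rot: [-180.0, -0.0, 102.2]
force: [-0.3, -0.5, 0.6]
gripper_width: 63.5
```

Emit:
drive_tool([
  [[0, 0, 0], [0, 0, 0]],
  [[0, 0, 0], [0, 0, 0]],
  [[0, 0, 0], [0, 0, 0]],
  [[0, 0, 0], [0, 0, 0]],
  [[0, 0, 0], [0, 0, 0]],
  [[0, 0, 0], [0, 0, 0]],
  [[0, 0, 0], [0, 0, 0]],
  [[0, 0, 0], [0, 0, 0]],
  [[0, 0, 0], [0, 0, 0]],
  [[0, 0, 0], [0, 0, 0]],
], claw=0, force=40)

```text
time_s: 3.53
ee_pos: [508.8, -44.5, 107.4]
ee_rot: [180.0, 0.1, 102.2]
force: [0.0, -4.5, 2.7]
gripper_width: 21.8
```

Emit:
drive_tool([
  [[0, -0.001, 0.0025], [0, 0, 0]],
  [[0, 0, 0.0025], [0, 0, 0]],
  [[0, 0, 0.0025], [0, 0, 0]],
  [[0, 0, 0.0025], [0, 0, 0]],
  [[0, 0, 0.0025], [0, 0, 0]],
  [[0, 0, 0.0025], [0, 0, 0]],
  [[0, 0, 0.0025], [0, 0, 0]],
  [[0, 0, 0.0025], [0, 0, 0]],
  [[0, 0, 0.0025], [0, 0, 0]],
  [[0, 0, 0.0025], [0, 0, 0]],
])

```text
time_s: 4.37
ee_pos: [508.8, -44.4, 130.2]
ee_rot: [-180.0, -0.1, 102.2]
force: [3.2, 0.4, -8.4]
gripper_width: 21.7
```

Emit:
drive_tool([
  [[0, 0, 0.0025], [0, 0, 0]],
  [[0, 0, 0.0025], [0, 0, 0]],
  [[0, 0, 0.0025], [0, 0, 0]],
  [[0, 0, 0.0025], [0, 0, 0]],
  [[0, 0, 0.0025], [0, 0, 0]],
  [[0, 0, 0.0025], [0, 0, 0]],
  [[0, 0, 0.0025], [0, 0, 0]],
  [[0, 0, 0.0025], [0, 0, 0]],
  [[0, 0, 0.0025], [0, 0, 0]],
  [[0, 0, 0.0025], [0, 0, 0]],
])

```text
time_s: 5.2
ee_pos: [508.8, -44.5, 156.0]
ee_rot: [180.0, -0.0, 102.2]
force: [5.0, 0.5, -14.6]
gripper_width: 22.0
```

```bash
python3 - <<'E'
from h import *
s=np.load('s.npy')
im=env.grab_frame('side')[:,:,::-1];cv2.imwrite('pics/s1.png',im)
cv2.imwrite('pics/s1c.png',cv2.resize(im[175:255,300:375],None,fx=7.5,fy=7.5,interpolation=cv2.INTER_CUBIC))
print(env.state()['ee_pos'],env.state()['force'])
for z in range(130,250,10):
    print(z,[((proj('side',S2W(s,(75+a,-70+b,z)))-(300,175))*7.5).round(0) for a,b in((-22,-17),(-22,17),(22,-17))])
E
```

```text
[508.78846492 -44.49620657 156.59355961] [  4.56686527   1.01888022 -10.00605196]
130 [array([270., 373.]), array([210., 340.]), array([324., 323.])]
140 [array([273., 357.]), array([212., 324.]), array([326., 307.])]
150 [array([275., 342.]), array([214., 308.]), array([329., 292.])]
160 [array([277., 326.]), array([216., 292.]), array([331., 276.])]
170 [array([279., 310.]), array([218., 276.]), array([334., 260.])]
180 [array([282., 293.]), array([220., 260.]), array([336., 244.])]
190 [array([284., 277.]), array([222., 244.]), array([339., 227.])]
200 [array([286., 260.]), array([224., 227.]), array([341., 211.])]
210 [array([289., 244.]), array([226., 211.]), array([344., 194.])]
220 [array([291., 227.]), array([228., 194.]), array([347., 178.])]
230 [array([294., 210.]), array([230., 177.]), array([349., 161.])]
240 [array([296., 193.]), array([232., 160.]), array([352., 144.])]
```

View pics/s1c.png

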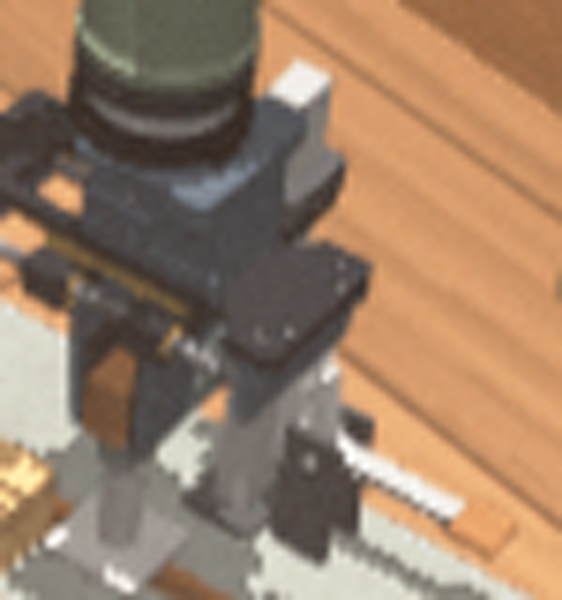

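```bash
python3 - <<'E'
from h import *
s=np.load('s.npy')
im=cv2.imread('pics/side0.png')
x0,y0,k=318,180,14
c=cv2.resize(im[y0:y0+50,x0:x0+45],None,fx=k,fy=k,interpolation=cv2.INTER_CUBIC)
for z in (130,195,205,215,225):
    pts=[((proj('side',S2W(s,(75+a,-70+b,z)))-(x0,y0)+.5)*k).round().astype(int) for a,b in((-22,17),(-22,-17),(22,-17))]
    cv2.polylines(c,[np.array(pts)],False,(0,0,255),1);cv2.putText(c,str(z),tuple(int(v) for v in pts[2]),0,.5,(0,0,255))
cv2.imwrite('pics/s0z.png',c[:600])
E
```

```text
(no output)
```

View pics/s0z.png

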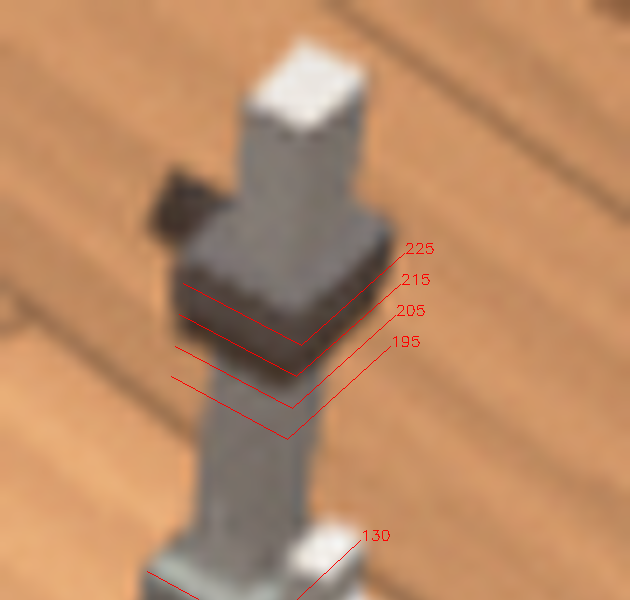

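Emit:
drive_tool([
  [[0, 0, 0.002], [0, 0, 0]],
  [[0, 0, 0.002], [0, 0, 0]],
  [[0, 0, 0.002], [0, 0, 0]],
  [[0, 0, 0.002], [0, 0, 0]],
  [[0, 0, 0.002], [0, 0, 0]],
  [[0, 0, 0.002], [0, 0, 0]],
  [[0, 0, 0.002], [0, 0, 0]],
  [[0, 0, 0.002], [0, 0, 0]],
  [[0, 0, 0.002], [0, 0, 0]],
  [[0, 0, 0.002], [0, 0, 0]],
])

```text
time_s: 6.08
ee_pos: [508.8, -44.5, 174.9]
ee_rot: [-180.0, -0.1, 102.2]
force: [8.8, 1.2, -20.1]
gripper_width: 22.1
```

Emit:
drive_tool([
  [[0, 0, 0.001], [0, 0, 0]],
  [[0, 0, 0.001], [0, 0, 0]],
  [[0, 0, 0.001], [0, 0, 0]],
  [[0, 0, 0.001], [0, 0, 0]],
  [[0, 0, 0.001], [0, 0, 0]],
  [[0, 0, 0.0], [0, 0, 0]],
  [[0, 0, 0], [0, 0, 0]],
  [[0, 0, 0], [0, 0, 0]],
  [[0, 0, 0], [0, 0, 0]],
  [[0, 0, 0], [0, 0, 0]],
])

```text
time_s: 6.92
ee_pos: [508.8, -44.5, 181.4]
ee_rot: [180.0, -0.0, 102.2]
force: [5.7, 1.7, -12.0]
gripper_width: 22.0
```

Emit:
drive_tool([
  [[0, 0, 0.0005], [0, 0, 0]],
  [[0, 0, 0.0005], [0, 0, 0]],
  [[0, 0, 0.0005], [0, 0, 0]],
  [[0, 0, 0.0005], [0, 0, 0]],
  [[0, 0, 0.0005], [0, 0, 0]],
  [[0, 0, 0.0005], [0, 0, 0]],
  [[0, 0, 0], [0, 0, 0]],
  [[0, 0, 0], [0, 0, 0]],
  [[0, 0, 0], [0, 0, 0]],
  [[0, 0, 0], [0, 0, 0]],
])

```text
time_s: 7.75
ee_pos: [508.8, -44.5, 183.8]
ee_rot: [180.0, -0.0, 102.2]
force: [6.1, -0.1, -15.1]
gripper_width: 21.8
```

Emit:
drive_tool([
  [[0, 0, 0.0005], [0, 0, 0]],
  [[0, 0, 0.0005], [0, 0, 0]],
  [[0, 0, 0.0005], [0, 0, 0]],
  [[0, 0, 0.0], [0, 0, 0]],
  [[0, 0, 0.0], [0, 0, 0]],
  [[0, 0, 0.0], [0, 0, 0]],
  [[0, 0, 0], [0, 0, 0]],
  [[0, 0, 0], [0, 0, 0]],
  [[0, 0, 0], [0, 0, 0]],
  [[0, 0, 0], [0, 0, 0]],
])

```text
time_s: 8.58
ee_pos: [508.8, -44.5, 184.7]
ee_rot: [-180.0, -0.1, 102.2]
force: [7.1, 1.2, -18.1]
gripper_width: 21.8
```

Emit:
drive_tool([
  [[0, 0, 0.0005], [0, 0, 0]],
  [[0, 0, 0.0005], [0, 0, 0]],
  [[0, 0, 0.0005], [0, 0, 0]],
  [[0, 0, 0.0], [0, 0, 0]],
  [[0, 0, 0.0], [0, 0, 0]],
  [[0, 0, 0.0], [0, 0, 0]],
  [[0, 0, 0], [0, 0, 0]],
  [[0, 0, 0], [0, 0, 0]],
  [[0, 0, 0], [0, 0, 0]],
  [[0, 0, 0], [0, 0, 0]],
])

```text
time_s: 9.42
ee_pos: [508.7, -44.5, 185.4]
ee_rot: [-180.0, -0.1, 102.2]
force: [8.9, 1.1, -23.5]
gripper_width: 21.7
```

```bash
python3 - <<'E'
from h import *
im=env.grab_frame('side')[:,:,::-1];cv2.imwrite('pics/s2.png',im)
cv2.imwrite('pics/s2c.png',cv2.resize(im[160:235,305:375],None,fx=8,fy=8,interpolation=cv2.INTER_CUBIC))
im=env.grab_frame('wrist')[:,:,::-1];cv2.imwrite('pics/w2.png',im)
print(env.state()['ee_pos'],env.state()['force'])
E
```

```text
[508.72254195 -44.46551514 185.35873691] [  8.84751069   0.70073204 -22.91715496]
```

View pics/s2c.png

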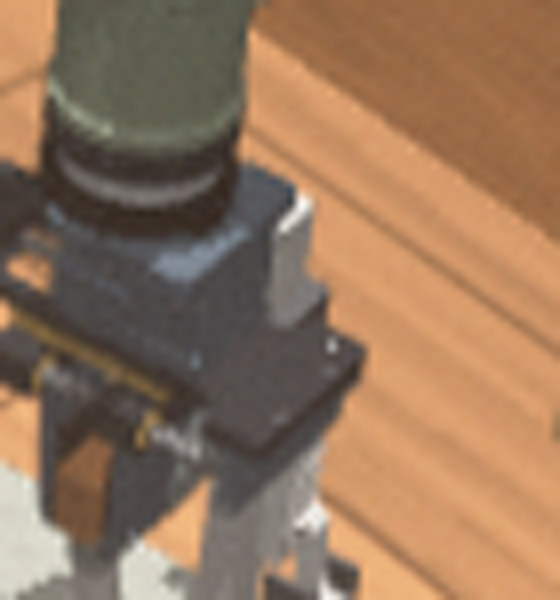

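View pics/w2.png

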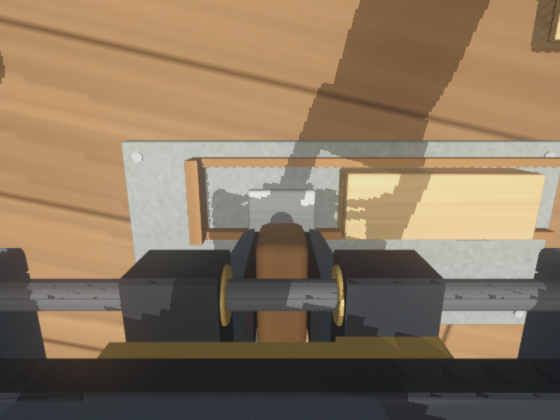

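Emit:
drive_tool([
  [[0, 0, 0.0005], [0, 0, 0]],
  [[0, 0, 0.0005], [0, 0, 0]],
  [[0, 0, 0], [0, 0, 0]],
  [[0, 0, 0.0], [0, 0, 0]],
  [[0, 0, 0.0], [0, 0, 0]],
  [[0, 0, 0.0], [0, 0, 0]],
  [[0, 0, 0], [0, 0, 0]],
  [[0, 0, 0], [0, 0, 0]],
  [[0, 0, 0], [0, 0, 0]],
  [[0, 0, 0], [0, 0, 0]],
])

```text
time_s: 10.35
ee_pos: [508.7, -44.5, 185.7]
ee_rot: [-179.9, -0.1, 102.2]
force: [10.9, 1.4, -25.8]
gripper_width: 21.8
```

Emit:
drive_tool([
  [[0, 0, 0.0005], [0, 0, 0]],
  [[0, 0, 0], [0, 0, 0]],
  [[0, 0, 0], [0, 0, 0]],
  [[0, 0, 0.0], [0, 0, 0]],
  [[0, 0, 0.0], [0, 0, 0]],
  [[0, 0, 0.0], [0, 0, 0]],
  [[0, 0, 0], [0, 0, 0]],
  [[0, 0, 0], [0, 0, 0]],
  [[0, 0, 0], [0, 0, 0]],
  [[0, 0, 0], [0, 0, 0]],
])

```text
time_s: 11.18
ee_pos: [508.7, -44.5, 185.8]
ee_rot: [-179.9, -0.1, 102.2]
force: [10.4, 0.3, -29.0]
gripper_width: 22.1
```

Emit:
drive_tool([
  [[0, 0, -0.002], [0, 0, 0]],
  [[0, 0, -0.0015], [0, 0, 0]],
  [[0, 0, -0.0015], [0, 0, 0]],
  [[0, 0, -0.001], [0, 0, 0]],
  [[0, 0, -0.001], [0, 0, 0]],
  [[0, 0, 0], [0, 0, 0]],
  [[0, 0, 0], [0, 0, 0]],
  [[0, 0, 0], [0, 0, 0]],
  [[0, 0, 0], [0, 0, 0]],
  [[0, 0, 0], [0, 0, 0]],
])

```text
time_s: 12.02
ee_pos: [508.8, -44.5, 182.8]
ee_rot: [179.9, -0.0, 102.2]
force: [5.4, 2.5, -7.0]
gripper_width: 22.0
```

Emit:
drive_tool([
  [[0, 0, -0.001], [0, 0, 0]],
  [[0, 0, -0.001], [0, 0, 0]],
  [[0, 0, -0.001], [0, 0, 0]],
  [[0, 0, -0.001], [0, 0, 0]],
  [[0, 0, 0], [0, 0, 0]],
  [[0, 0, 0], [0, 0, 0]],
  [[0, 0, 0], [0, 0, 0]],
  [[0, 0, 0], [0, 0, 0]],
  [[0, 0, 0], [0, 0, 0]],
  [[0, 0, 0], [0, 0, 0]],
])

```text
time_s: 12.85
ee_pos: [508.8, -44.5, 179.2]
ee_rot: [179.9, -0.0, 102.2]
force: [4.1, 3.2, -2.1]
gripper_width: 21.7
```

Emit:
drive_tool([
  [[0, 0, -0.0005], [0, 0, 0]],
  [[0, 0, 0], [0, 0, 0]],
  [[0, 0, 0], [0, 0, 0]],
  [[0, 0, 0], [0, 0, 0]],
  [[0, 0, 0], [0, 0, 0]],
  [[0, 0, 0], [0, 0, 0]],
  [[0, 0, 0], [0, 0, 0]],
  [[0, 0, 0], [0, 0, 0]],
  [[0, 0, 0], [0, 0, 0]],
  [[0, 0, 0], [0, 0, 0]],
])

```text
time_s: 13.68
ee_pos: [508.8, -44.5, 179.0]
ee_rot: [179.9, -0.0, 102.2]
force: [1.5, 5.0, 6.7]
gripper_width: 21.4
```

Emit:
drive_tool([
  [[0, 0, 0], [0, 0, 0]],
  [[0, 0, 0], [0, 0, 0]],
  [[0, 0, 0], [0, 0, 0]],
  [[0, 0, 0], [0, 0, 0]],
  [[0, 0, 0.004], [0, 0, 0]],
  [[0, 0, 0.008], [0, 0, 0]],
  [[0, 0, 0.01], [0, 0, 0]],
  [[0, 0, 0.01], [0, 0, 0]],
  [[0, 0, 0.01], [0, 0, 0]],
  [[0, 0, 0.01], [0, 0, 0]],
], claw=0.6)

```text
time_s: 14.52
ee_pos: [508.7, -44.9, 231.6]
ee_rot: [179.9, 0.0, 102.2]
force: [-0.5, -0.1, -0.1]
gripper_width: 54.6
```

Emit:
drive_tool([
  [[-0.003, 0.0136, 0.002], [0, 0, -0.0785]],
  [[-0.003, 0.0136, 0], [0, 0, -0.0785]],
  [[-0.003, 0.0136, 0], [0, 0, -0.0785]],
  [[-0.003, 0.0136, 0], [0, 0, -0.0785]],
  [[-0.003, 0.0136, 0], [0, 0, -0.0785]],
  [[-0.003, 0.0136, 0], [0, 0, -0.0785]],
  [[-0.003, 0.0136, 0], [0, 0, -0.0785]],
  [[-0.003, 0.0136, 0], [0, 0, -0.0785]],
  [[-0.003, 0.0136, 0], [0, 0, -0.0785]],
  [[-0.003, 0.0136, 0], [0, 0, -0.0785]],
], claw=0, force=20)

```text
time_s: 15.35
ee_pos: [478.5, 91.8, 232.9]
ee_rot: [180.0, -0.0, 57.0]
force: [0.2, 0.2, 0.4]
gripper_width: 0.5
```

Emit:
drive_tool([
  [[-0.003, 0.0136, 0], [0, 0, -0.0785]],
  [[-0.003, 0.0136, 0], [0, 0, -0.0785]],
  [[-0.003, 0.0136, 0], [0, 0, -0.0785]],
  [[-0.003, 0.0136, 0], [0, 0, -0.0785]],
  [[-0.003, 0.0136, 0], [0, 0, -0.0785]],
  [[-0.003, 0.0136, 0], [0, 0, -0.0785]],
  [[-0.003, 0.0136, 0], [0, 0, -0.0785]],
  [[-0.003, 0.0136, 0], [0, 0, -0.0785]],
  [[-0.003, 0.0136, 0], [0, 0, -0.0785]],
  [[-0.003, 0.0136, 0], [0, 0, -0.0785]],
])

```text
time_s: 16.18
ee_pos: [448.4, 227.8, 233.0]
ee_rot: [-180.0, -0.1, 12.0]
force: [-0.3, 0.7, -0.4]
gripper_width: 0.7
```

```bash
python3 - <<'E'
from h import *
s=np.load('s.npy')
im=env.grab_frame('side')[:,:,::-1];cv2.imwrite('pics/s3.png',im)
cv2.imwrite('pics/s3c.png',cv2.resize(im[150:290,240:385],None,fx=4.2,fy=4.2,interpolation=cv2.INTER_CUBIC))
p,f=cam('wrist')
im=env.grab_frame('wrist')[:,:,::-1].copy()
for q in [(-6,155,65),(-66,155,65),(-6,155,20),(-67,205,20),(-3,205,20)]: cv2.drawMarker(im,tuple(int(round(x)) for x in proj('',S2W(s,q),(p,f))),(0,0,255),0,10)
cv2.imwrite('pics/w3.png',im);e=env.state();print(e['ee_pos'],e['ee_rot'],e['force'])
E
```

```text
[448.37877301 228.5453073  232.8023371 ] [-1.79959756e+02 -6.31569827e-02  1.23224153e+01] [-0.00477707 -0.37737413 -0.05824356]
```

View pics/s3c.png

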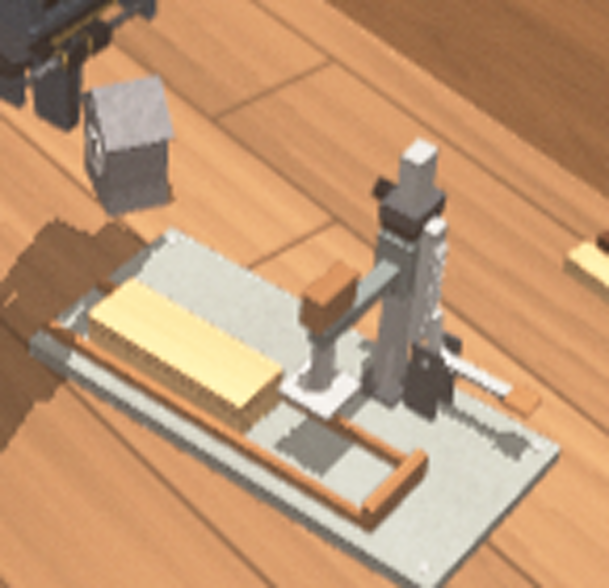

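View pics/w3.png

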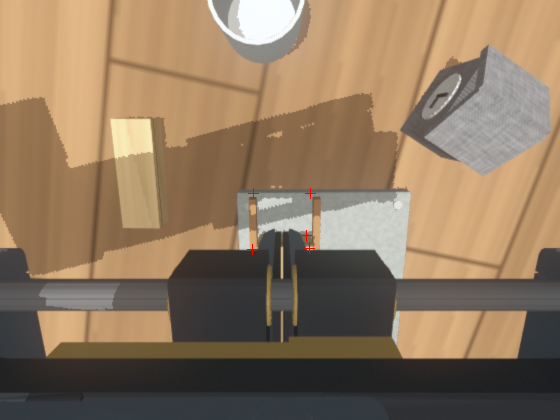

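```bash
python3 - <<'E'
from h import *
s=np.load('s.npy')
p,f=cam('wrist')
im=env.grab_frame('wrist')[:,:,::-1].copy()
for q in [(-90,205,20),(110,205,20),(-67,205,20),(-3,205,20)]: print(q,proj('',S2W(s,q),(p,f)).round(1));
cv2.imwrite('pics/w4.png',im)
cv2.imwrite('pics/w4c.png',cv2.resize(im[170:260,220:420],None,fx=4,fy=4,interpolation=cv2.INTER_CUBIC))
e=env.state();print(e['ee_pos'],e['ee_rot'])
E
```

```text
(-90, 205, 20) [233.2 191.4]
(110, 205, 20) [409.  191.7]
(-67, 205, 20) [253.4 191.5]
(-3, 205, 20) [309.7 191.6]
[448.5009557  227.57066984 232.63437367] [ 1.79987319e+02 -4.74233150e-02  1.23967824e+01]
```

View pics/w4c.png

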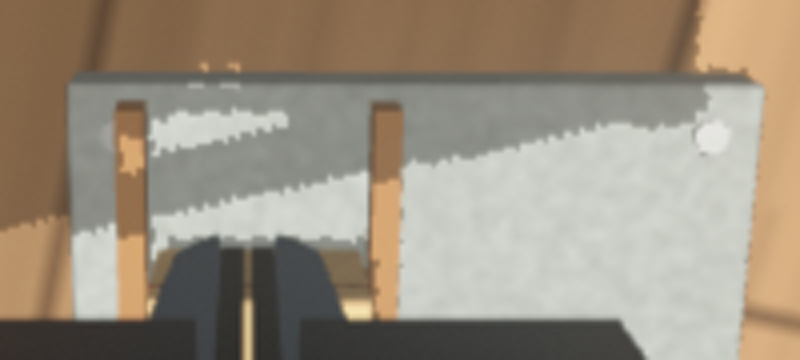

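Emit:
drive_tool([
  [[0.002, 0.0005, -0.019], [0, 0, 0]],
  [[0, 0, -0.019], [0, 0, 0]],
  [[0, 0, -0.019], [0, 0, 0]],
  [[0, 0, -0.019], [0, 0, 0]],
  [[0, 0, -0.019], [0, 0, 0]],
  [[0, 0, -0.019], [0, 0, 0]],
  [[0, 0, -0.019], [0, 0, 0]],
  [[0, 0, -0.019], [0, 0, 0]],
  [[0, 0, -0.019], [0, 0, 0]],
  [[0, 0, -0.019], [0, 0, 0]],
])

```text
time_s: 17.17
ee_pos: [451.0, 226.8, 41.6]
ee_rot: [180.0, -0.0, 12.3]
force: [-1.0, -0.2, -0.4]
gripper_width: 0.4
```

Emit:
drive_tool([
  [[0.00085, -0.0039, 0], [0, 0, 0]],
  [[0.00085, -0.0039, 0], [0, 0, 0]],
  [[0.00085, -0.0039, 0], [0, 0, 0]],
  [[0.00085, -0.0039, 0], [0, 0, 0]],
  [[0.00085, -0.0039, 0], [0, 0, 0]],
  [[0.00085, -0.0039, 0], [0, 0, 0]],
  [[0.00085, -0.0039, 0], [0, 0, 0]],
  [[0.00085, -0.0039, 0], [0, 0, 0]],
  [[0.00085, -0.0039, 0], [0, 0, 0]],
  [[0.00085, -0.0039, 0], [0, 0, 0]],
])

```text
time_s: 18.0
ee_pos: [459.2, 188.9, 42.3]
ee_rot: [-179.9, -0.0, 12.2]
force: [-1.0, 2.9, 1.3]
gripper_width: 0.4
```

Emit:
drive_tool([
  [[0.00085, -0.0039, 0], [0, 0, 0]],
  [[0.00085, -0.0039, 0], [0, 0, 0]],
  [[0.00085, -0.0039, 0], [0, 0, 0]],
  [[0.00085, -0.0039, 0], [0, 0, 0]],
  [[0.00085, -0.0039, 0], [0, 0, 0]],
  [[0.00085, -0.0039, 0], [0, 0, 0]],
  [[0.00085, -0.0039, 0], [0, 0, 0]],
  [[0.00085, -0.0039, 0], [0, 0, 0]],
  [[0.00085, -0.0039, 0], [0, 0, 0]],
  [[0.00085, -0.0039, 0], [0, 0, 0]],
])

```text
time_s: 18.83
ee_pos: [467.7, 149.5, 42.2]
ee_rot: [-180.0, -0.0, 12.2]
force: [-0.9, 5.5, 3.6]
gripper_width: 0.4
```

Emit:
drive_tool([
  [[0.00085, -0.0039, 0], [0, 0, 0]],
  [[0.00085, -0.0039, 0], [0, 0, 0]],
  [[0.00085, -0.0039, 0], [0, 0, 0]],
  [[0.00085, -0.0039, 0], [0, 0, 0]],
  [[0.00085, -0.0039, 0], [0, 0, 0]],
  [[0.00085, -0.0039, 0], [0, 0, 0]],
  [[0.00085, -0.0039, 0], [0, 0, 0]],
  [[0.00085, -0.0039, 0], [0, 0, 0]],
  [[0.00085, -0.0039, 0], [0, 0, 0]],
  [[0.00085, -0.0039, 0], [0, 0, 0]],
])

```text
time_s: 19.67
ee_pos: [476.0, 110.5, 42.2]
ee_rot: [-180.0, -0.0, 12.2]
force: [-1.5, 4.9, 4.0]
gripper_width: 0.4
```

Emit:
drive_tool([
  [[0.0008, -0.0035, 0], [0, 0, 0]],
  [[0.0008, -0.0035, 0], [0, 0, 0]],
  [[0.0008, -0.0035, 0], [0, 0, 0]],
  [[0.0008, -0.0035, 0], [0, 0, 0]],
  [[0.0008, -0.0035, 0], [0, 0, 0]],
  [[0.0008, -0.0035, 0], [0, 0, 0]],
  [[0.0008, -0.0035, 0], [0, 0, 0]],
  [[0.0008, -0.0035, 0], [0, 0, 0]],
  [[0.0008, -0.0035, 0], [0, 0, 0]],
  [[0.0008, -0.0035, 0], [0, 0, 0]],
])

```text
time_s: 20.5
ee_pos: [483.8, 75.6, 42.2]
ee_rot: [-180.0, 0.0, 12.2]
force: [-0.9, 5.4, 4.8]
gripper_width: -0.1
```

Emit:
drive_tool([
  [[0.0002, -0.001, 0], [0, 0, 0]],
  [[0.0002, -0.001, 0], [0, 0, 0]],
  [[0.0002, -0.001, 0], [0, 0, 0]],
  [[0.0002, -0.001, 0], [0, 0, 0]],
  [[0.0002, -0.001, 0], [0, 0, 0]],
  [[0.0002, -0.001, 0], [0, 0, 0]],
  [[0.0002, -0.001, 0], [0, 0, 0]],
  [[0.0002, -0.001, 0], [0, 0, 0]],
  [[0.0002, -0.001, 0], [0, 0, 0]],
  [[0.0002, -0.001, 0], [0, 0, 0]],
])

```text
time_s: 21.33
ee_pos: [485.7, 65.7, 42.1]
ee_rot: [-180.0, 0.0, 12.2]
force: [-1.9, 6.1, 4.7]
gripper_width: 0.3
```

Emit:
drive_tool([
  [[0.0001, -0.0005, 0], [0, 0, 0]],
  [[0.0001, -0.0005, 0], [0, 0, 0]],
  [[0.0001, -0.0005, 0], [0, 0, 0]],
  [[0.0001, -0.0005, 0], [0, 0, 0]],
  [[0.0001, -0.0005, 0], [0, 0, 0]],
  [[0.0001, -0.0005, 0], [0, 0, 0]],
  [[0.0001, -0.0005, 0], [0, 0, 0]],
  [[0.0001, -0.0005, 0], [0, 0, 0]],
  [[0, 0, 0], [0, 0, 0]],
  [[0, 0, 0], [0, 0, 0]],
])

```text
time_s: 22.17
ee_pos: [485.8, 65.6, 42.2]
ee_rot: [-179.6, 0.0, 12.0]
force: [-3.5, 21.2, 5.7]
gripper_width: 0.3
```

Emit:
drive_tool([
  [[-0.0005, 0.003, 0], [0, 0, 0]],
  [[-0.0008, 0.004, 0], [0, 0, 0]],
  [[-0.0012, 0.006, 0], [0, 0, 0]],
  [[-0.0021, 0.01, 0], [0, 0, 0]],
  [[-0.0042, 0.02, 0], [0, 0, 0]],
  [[0, 0.0, 0.03], [0, 0, 0]],
  [[0, 0, 0.04], [0, 0, 0]],
  [[0, 0, 0.04], [0, 0, 0]],
  [[0, 0, 0.04], [0, 0, 0]],
  [[0, 0, 0.04], [0, 0, 0]],
])

```text
time_s: 23.0
ee_pos: [477.2, 104.5, 233.6]
ee_rot: [180.0, 0.0, 12.2]
force: [0.1, 0.8, -0.2]
gripper_width: 0.6
```

```bash
python3 - <<'E'
from h import *
im=env.grab_frame('side')[:,:,::-1];cv2.imwrite('pics/s5.png',im)
cv2.imwrite('pics/s5c.png',cv2.resize(im[185:295,265:375],None,fx=5.4,fy=5.4,interpolation=cv2.INTER_CUBIC))
im=env.grab_frame('top')[:,:,::-1];cv2.imwrite('pics/t5.png',im)
cv2.imwrite('pics/t5c.png',cv2.resize(im[150:265,265:405],None,fx=5,fy=5,interpolation=cv2.INTER_CUBIC))
e=env.state();print(e['ee_pos'],e['ee_rot'],e['force'])
E
```

```text
[481.52168163 105.37715984 238.52556539] [179.94458287  -0.7970497   12.20836617] [ 0.84453916  0.96034286 -0.4854434 ]
```

View pics/s5c.png

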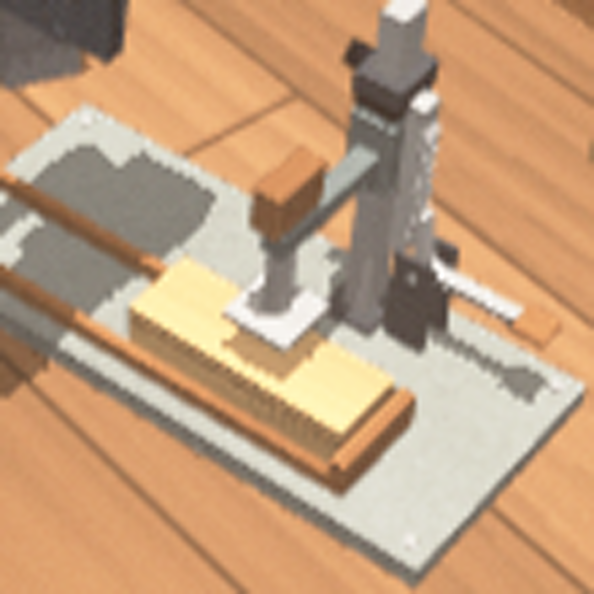

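View pics/t5c.png

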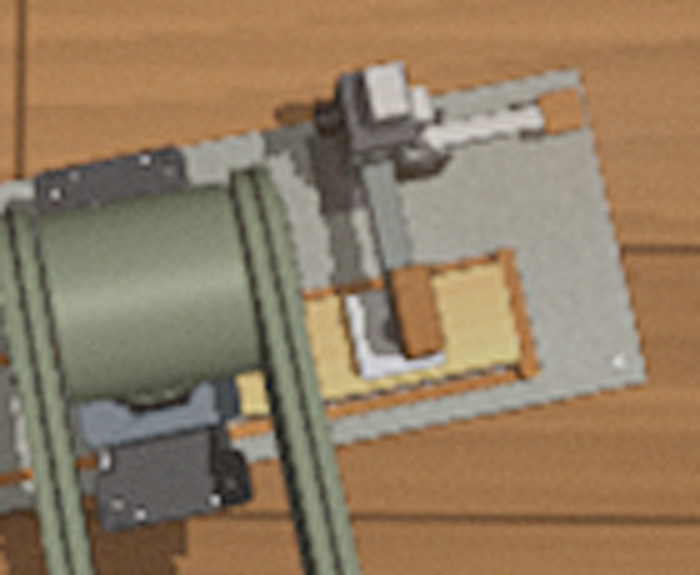

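```bash
python3 - <<'E'
from h import *
s=np.load('s.npy')
im=cv2.imread('pics/s5.png');x0,y0,k=285,225,9
c=cv2.resize(im[y0:y0+65,x0:x0+85],None,fx=k,fy=k,interpolation=cv2.INTER_CUBIC)
for pts,col in [([(-65,-145,65),(-5,-145,65),],(0,0,255)),([(-65,25,65),(-5,25,65)],(0,0,255)),([(-67,-145,50),(-3,-145,50)],(255,0,0)),([(-65,-141,65),(-5,-141,65)],(0,160,0))]:
    P=[((proj('side',S2W(s,q))-(x0,y0)+.5)*k).round().astype(int) for q in pts];cv2.polylines(c,[np.array(P)],False,col,1)
cv2.imwrite('pics/s5z.png',c)
E
```

```text
(no output)
```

View pics/s5z.png

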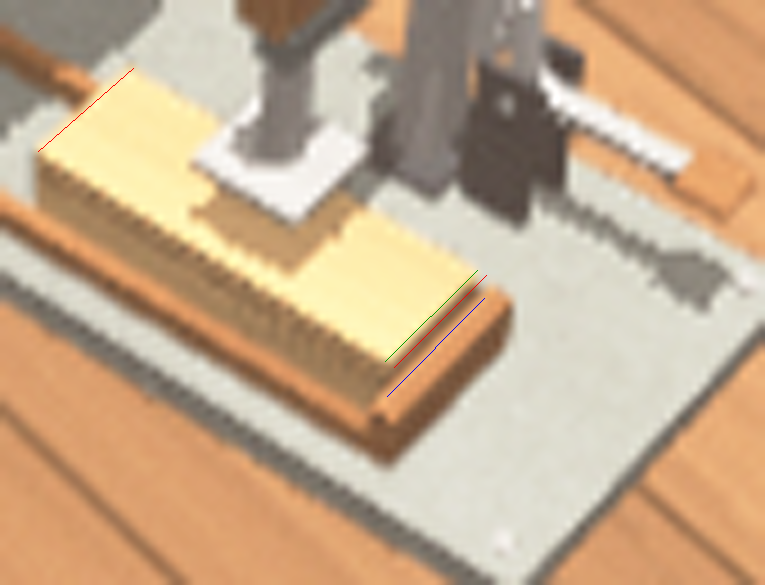

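Emit:
drive_tool([
  [[0, 0, 0.02], [0, 0, 0]],
  [[0, 0, 0.02], [0, 0, 0]],
  [[0, 0, 0.02], [0, 0, 0]],
  [[0.0095, -0.015, 0], [0, 0, 0.025]],
  [[0.0095, -0.015, 0], [0, 0, 0.025]],
  [[0.0095, -0.015, 0], [0, 0, 0.025]],
  [[0.0095, -0.015, 0], [0, 0, 0.025]],
  [[0.0095, -0.015, 0], [0, 0, 0.025]],
  [[0.0095, -0.015, 0], [0, 0, 0.025]],
  [[0.0095, -0.015, 0], [0, 0, 0.025]],
])

```text
time_s: 23.93
ee_pos: [544.4, -1.1, 290.7]
ee_rot: [-180.0, 0.1, 22.3]
force: [-0.3, 0.6, 0.1]
gripper_width: 0.4
```

Emit:
drive_tool([
  [[0.0095, -0.015, 0], [0, 0, 0.025]],
  [[0.0095, -0.015, 0], [0, 0, 0.025]],
  [[0.0095, -0.015, 0], [0, 0, 0.025]],
  [[0.0095, -0.015, 0], [0, 0, 0.025]],
  [[0.0095, -0.015, 0], [0, 0, 0.025]],
  [[0.0095, -0.015, 0], [0, 0, 0.025]],
  [[0.0095, -0.015, 0], [0, 0, 0.025]],
  [[0.0095, -0.015, 0], [0, 0, 0]],
  [[0.0095, -0.015, 0], [0, 0, 0]],
  [[0, 0, 0], [0, 0, 0]],
])

```text
time_s: 24.77
ee_pos: [630.9, -137.8, 289.6]
ee_rot: [-180.0, 0.1, 32.1]
force: [-0.6, -0.7, -0.6]
gripper_width: -0.1
```

Emit:
drive_tool([
  [[0.006, -0.0055, 0], [0, 0, 0]],
  [[0.0063, -0.0055, 0], [0, 0, 0]],
  [[0, 0, -0.019], [0, 0, 0]],
  [[0, 0, -0.019], [0, 0, 0]],
  [[0, 0, -0.019], [0, 0, 0]],
  [[0, 0, -0.019], [0, 0, 0]],
  [[0, 0, -0.019], [0, 0, 0]],
  [[0, 0, -0.019], [0, 0, 0]],
  [[0, 0, -0.019], [0, 0, 0]],
  [[0, 0, -0.019], [0, 0, 0]],
])

```text
time_s: 25.6
ee_pos: [642.3, -145.8, 139.1]
ee_rot: [180.0, -0.0, 32.3]
force: [0.1, -0.5, -0.0]
gripper_width: 0.3
```

```bash
python3 - <<'E'
from h import *
s=np.load('s.npy')
im=env.grab_frame('side')[:,:,::-1];cv2.imwrite('pics/s6.png',im)
cv2.imwrite('pics/s6c.png',cv2.resize(im[165:275,300:400],None,fx=5.4,fy=5.4,interpolation=cv2.INTER_CUBIC))
p,f=cam('wrist')
im=env.grab_frame('wrist')[:,:,::-1].copy()
for q in [(75+a,-196+b,88) for a in(-13,13) for b in (-13,13)]: cv2.drawMarker(im,tuple(int(round(x)) for x in proj('',S2W(s,q),(p,f))),(0,0,255),0,10)
cv2.imwrite('pics/w6.png',im);e=env.state();print(e['ee_pos'],e['ee_rot'],e['force'])
E
```

```text
[ 640.17225701 -145.34186335  136.38788522] [-179.69408701    0.29369057   32.29904365] [ 0.69372008 -0.23474854  0.33642686]
```

View pics/s6c.png

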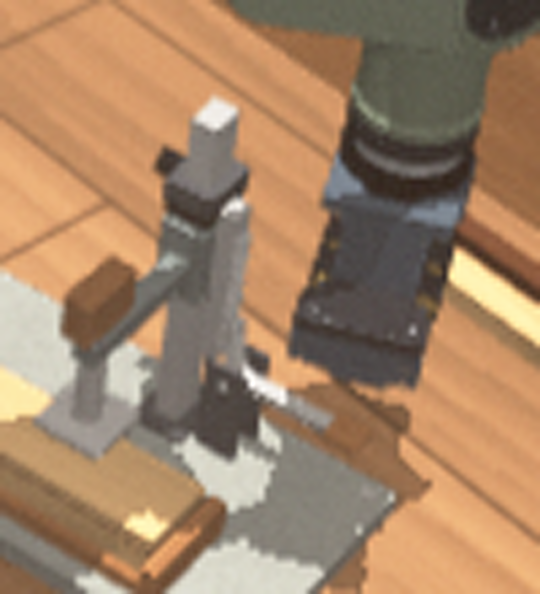

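View pics/w6.png

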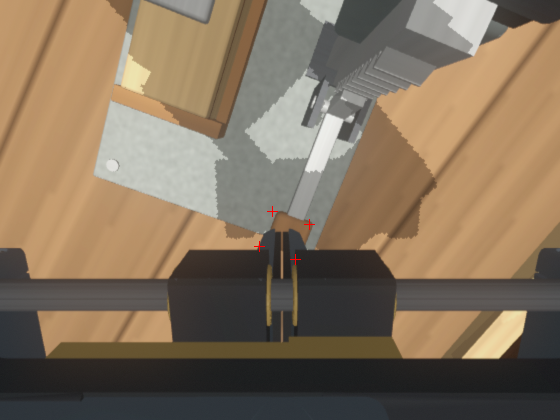

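Emit:
drive_tool([
  [[0.0005, -0.002, -0.005], [0, 0, 0]],
  [[0, 0, -0.005], [0, 0, 0]],
  [[0, 0, -0.005], [0, 0, 0]],
  [[0, 0, -0.005], [0, 0, 0]],
  [[0, 0, -0.005], [0, 0, 0]],
  [[0, 0, -0.005], [0, 0, 0]],
  [[0, 0, -0.005], [0, 0, 0]],
  [[0, 0, -0.005], [0, 0, 0]],
  [[0, 0, -0.003], [0, 0, 0]],
  [[0, 0, -0.002], [0, 0, 0]],
])

```text
time_s: 26.53
ee_pos: [642.5, -148.4, 94.3]
ee_rot: [-180.0, 0.0, 32.3]
force: [0.4, 0.4, -1.1]
gripper_width: 0.3
```

Emit:
drive_tool([
  [[0, 0, -0.001], [0, 0, 0]],
  [[0, 0, -0.001], [0, 0, 0]],
  [[0, 0, -0.001], [0, 0, 0]],
  [[0, 0, -0.001], [0, 0, 0]],
  [[0, 0, -0.001], [0, 0, 0]],
  [[0, 0, -0.001], [0, 0, 0]],
  [[0, 0, -0.001], [0, 0, 0]],
  [[0, 0, -0.001], [0, 0, 0]],
  [[0, 0, 0], [0, 0, 0]],
  [[0, 0, 0], [0, 0, 0]],
])

```text
time_s: 27.37
ee_pos: [642.9, -148.5, 87.5]
ee_rot: [180.0, -0.0, 32.3]
force: [-0.0, -1.1, 3.2]
gripper_width: 0.6
```

Emit:
drive_tool([
  [[0, 0, -0.0025], [0, 0, 0]],
  [[0, 0, -0.0025], [0, 0, 0]],
  [[0, 0, -0.0025], [0, 0, 0]],
  [[0, 0, -0.0025], [0, 0, 0]],
  [[0, 0, -0.002], [0, 0, 0]],
  [[0, 0, -0.002], [0, 0, 0]],
  [[0, 0, -0.001], [0, 0, 0]],
  [[0, 0, 0], [0, 0, 0]],
  [[0, 0, 0], [0, 0, 0]],
  [[0, 0, 0], [0, 0, 0]],
])

```text
time_s: 28.2
ee_pos: [642.8, -148.0, 72.1]
ee_rot: [-180.0, -0.0, 32.3]
force: [-0.5, 1.1, 4.5]
gripper_width: 0.6
```

Emit:
drive_tool([
  [[0, 0, 0], [0, 0, 0]],
  [[0, 0, 0], [0, 0, 0]],
  [[0, 0, 0], [0, 0, 0]],
  [[0, 0, 0], [0, 0, 0]],
  [[0, 0, 0], [0, 0, 0]],
  [[0, 0, 0], [0, 0, 0]],
  [[0, 0, 0], [0, 0, 0]],
  [[0, 0, 0], [0, 0, 0]],
  [[0, 0, 0], [0, 0, 0]],
  [[0, 0, 0], [0, 0, 0]],
])

```text
time_s: 29.03
ee_pos: [642.8, -148.1, 72.1]
ee_rot: [-180.0, -0.0, 32.3]
force: [-1.6, 2.8, 4.7]
gripper_width: 0.6
```

```bash
python3 - <<'E'
from h import *
im=env.grab_frame('side')[:,:,::-1];cv2.imwrite('pics/s7.png',im)
cv2.imwrite('pics/s7c.png',cv2.resize(im[185:295,280:390],None,fx=5.4,fy=5.4,interpolation=cv2.INTER_CUBIC))
e=env.state();print(e['ee_pos'],e['ee_rot'],e['force'])
E
```

```text
[ 642.84178939 -148.06293048   72.152243  ] [-1.79980685e+02 -2.92696921e-02  3.22516258e+01] [-1.36114429  1.74314056  5.66595629]
```

View pics/s7c.png

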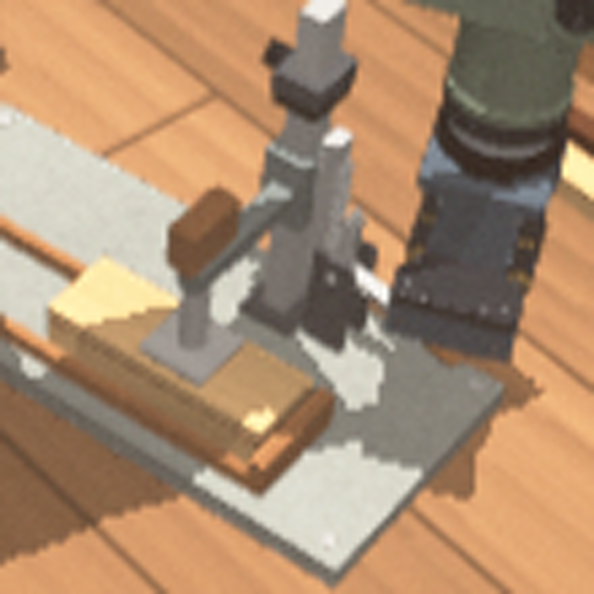

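The foot rests on the box. I'll hold a bit longer, then let the paddle up.

Emit:
drive_tool([
  [[0, 0, 0], [0, 0, 0]],
  [[0, 0, 0], [0, 0, 0]],
  [[0, 0, 0], [0, 0, 0]],
  [[0, 0, 0], [0, 0, 0]],
  [[0, 0, 0], [0, 0, 0]],
  [[0, 0, 0], [0, 0, 0]],
  [[0, 0, 0], [0, 0, 0]],
  [[0, 0, 0], [0, 0, 0]],
  [[0, 0, 0], [0, 0, 0]],
  [[0, 0, 0], [0, 0, 0]],
])

```text
time_s: 29.92
ee_pos: [642.8, -148.1, 72.1]
ee_rot: [-180.0, -0.0, 32.3]
force: [-0.4, 2.6, 4.3]
gripper_width: 0.3
```

Emit:
drive_tool([
  [[0, 0, 0.002], [0, 0, 0]],
  [[0, 0, 0.003], [0, 0, 0]],
  [[0, 0, 0.003], [0, 0, 0]],
  [[0, 0, 0.003], [0, 0, 0]],
  [[0, 0, 0.003], [0, 0, 0]],
  [[0, 0, 0.004], [0, 0, 0]],
  [[0, 0, 0.006], [0, 0, 0]],
  [[0, 0, 0.02], [0, 0, 0]],
  [[0, 0, 0.03], [0, 0, 0]],
  [[0, 0, 0.03], [0, 0, 0]],
])

```text
time_s: 30.75
ee_pos: [641.9, -148.4, 175.9]
ee_rot: [-179.9, 0.1, 32.3]
force: [0.1, 0.0, 0.6]
gripper_width: 0.3
```

Emit:
drive_tool([
  [[0, 0, 0.03], [0, 0, 0]],
  [[0, 0, 0.03], [0, 0, 0]],
  [[0, 0, 0.03], [0, 0, 0]],
  [[0, 0, 0.03], [0, 0, 0]],
  [[0, 0, 0.02], [0, 0, 0]],
  [[0, 0, 0], [0, 0, 0]],
  [[0, 0, 0], [0, 0, 0]],
  [[0, 0, 0], [0, 0, 0]],
  [[0, 0, 0], [0, 0, 0]],
  [[0, 0, 0], [0, 0, 0]],
])

```text
time_s: 31.58
ee_pos: [642.2, -148.3, 314.0]
ee_rot: [-179.9, 0.1, 32.3]
force: [1.0, 0.1, 0.2]
gripper_width: 0.5
```

```bash
python3 - <<'E'
from h import *
im=env.grab_frame('side')[:,:,::-1];cv2.imwrite('pics/s8.png',im)
s=np.load('s.npy');x0,y0,k=280,185,5.4
c=cv2.resize(im[185:295,280:390],None,fx=k,fy=k,interpolation=cv2.INTER_CUBIC)
for q in [(-60,-95,65),(-60,-45,65),(-10,-95,65)]: cv2.drawMarker(c,tuple(int(v) for v in (proj('side',S2W(s,q))-(x0,y0)+.5)*k),(0,0,255),0,10)
cv2.imwrite('pics/s8c.png',c)
im=env.grab_frame('top')[:,:,::-1];cv2.imwrite('pics/t8.png',im)
e=env.state();print(e['time_s'],e['ee_pos'],e['force'])
E
```

```text
31.6833 [ 642.46912044 -148.32762119  314.69139145] [-0.4678367   0.8736818  -0.27085498]
```

View pics/s8c.png

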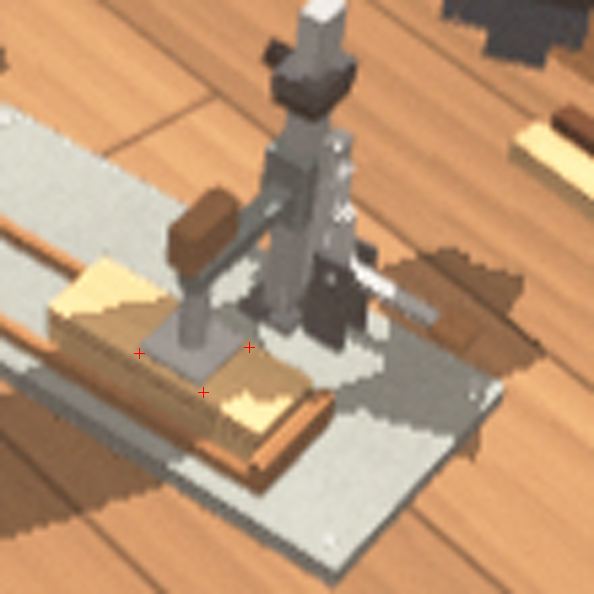

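View pics/s8.png

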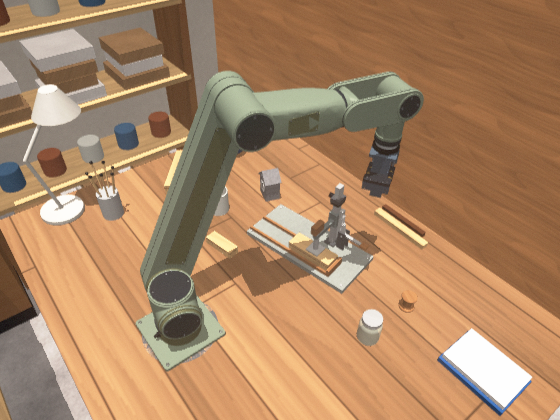

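```bash
python3 -c "
from workcell import env
print(env.job_done())"
```

```text
the job is handed in; nothing more can be done
None
```

The box is in the press, home against the backstop, with the head resting on it, and I handed the job in at about 32 s of the 72 s.

1. **Raising the head:** I gripped the handle and lifted the head click by click. Near a rise of 77 mm the load climbed at about 8 N/mm, which is the rubber's stiffness. Total lift there was about 29 N; allowing for weight, pawl and friction, I estimate about 10–12 N on the stop. The head then hung on its pawl at a rise of 72 mm.
2. **Sliding the box:** I pushed the middle-sized box, the one already in the channel, until it stopped hard at about 21 N.
3. **Lowering the head:** I pressed the paddle about 16 mm at 4–6 N and kept it there until the head had sunk onto the box. Then I let go and moved clear.

**Last checks:**
- After I let go, the side picture shows the foot at the height expected when it rests on the box.
- The box's pushed end was where it should be when home, measured just after the push.
- The things around it look undisturbed, and the gripper touches nothing.

**What disagreed or stayed indirect:**
- My first picture estimate put the rubber at a rise of 82–84 mm, but the contact force came at about 77 mm. I took the force reading; a later picture showed only a small gap under the rubber with the head hanging.
- The load on the stop is inferred from wrist force, because the gripper hid the rubber at that moment.
- The box's far top edge read about 4 mm short of the backstop in the picture, while its other end fitted. I took that as image error.

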